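Throw the over-centre latch of a split mould with the extension bar

TASK

Close the split mould for the next specimen: lift the small lidded jar out of the latch lever's swing and stand it upright on the bench anywhere the bar will not hit it, slip the square extension bar well over the lever's bare tongue and throw the lever round past its dead point until it lies fully home. Then draw the bar off and lay it flat in the shallow steel tray. Work the lever only with the bar, never with the hand, and leave everything else on the bench where it is.

Things in the scene. Friction and masses are not known exactly. Their poses are not given: they have to be found in the camera images.
- mould: Split steel mould, fixed: open cylinder, bore 100 mm, wall 10 mm, rim 130 mm above the bench, on a round base plate 170 mm across, 14 mm thick. Origin under its centre. Own x points across the split from the fixed half to the swinging half, own y from the hinge to the latch. The draw loop is already hooked: the swinging half stands ajar and the lever draws it shut.
- lever (a joint): Latch lever's angle about its vertical axis: 0 = fully home on its stop; at a it points along (-cos a, sin a) in the mould's x, y. Starts open, 1.66 to 2.13; stop at 2.25. It resists with 0.2 N m down to 1.4 rad, then up to about 1.9 N m near 0.8 rad, then less to the dead point at 0.175 rad; from about 0.12 it springs home by itself (up to 0.7 N m) and stays.
- lever_hinge (a point): Pivot axis of the lever, at the lever's mid-height, 85 mm above the bench; 20 mm towards -x and 92 mm towards +y from the mould's centre. Its axes are those of the mould. The latch's brackets, pins and draw loop lie within about 75 mm of it towards the mould's +x and reach 113 mm above the bench.
- lever_tip (a point): Rounded tip of the lever's bare steel arm, on its centre line, 90 mm from the pivot, 85 mm above the bench. From the pivot a flat blade 24 mm wide and 12 mm thick runs to a shoulder 42 mm out, then a round tongue of 12 mm diameter out to this tip. Own x points from the tip to the pivot.
- bar_mid (a point): Centre of the loose extension bar: square steel tube 230 mm long, 30 x 30 mm, 0.4 kg, balanced at its centre; lies flat, centre 15 mm above the bench. Own x runs along it to the open mouth, 115 mm from the centre, at the bare steel end; the square bore is 20 x 20 mm, 60 mm deep. The other half, with the closed end, has a black ribbed rubber grip.
- jar_mid (a point): Centre of the small jar (white body, black screw lid) that stands in the lever's swing: 60 mm diameter, 110 mm high, about 0.3 kg, the centre 55 mm above the bench.
- tray_in (a point): Centre of the inner floor of the shallow steel tray, fixed on the bench: 320 x 140 mm outside, long along its own x, wall 4 mm thick and 20 mm high, floor 4 mm thick.
- tamper_mid (a point): Bystander: centre of a tamping bar with a solid steel shaft, a 42 mm square foot at its own +x end and a wooden handle at the other, 248 mm long (130 mm from this point to the handle's end, 118 mm to the foot's), 42 mm high, lying along its own x.
- beaker_mid (a point): Bystander: centre of a glass beaker, 84 mm diameter, 105 mm high.
- flask_mid (a point): Bystander: centre of a conical amber flask, 96 mm diameter at the foot, 148 mm high.
- drum_mid (a point): Bystander: centre of a wide white reagent bottle, 92 mm diameter, 150 mm high.
- amber_mid (a point): Bystander: centre of an amber bottle, 72 mm diameter, 165 mm high.
- dish_mid (a point): Bystander: centre of a low aluminium dish, 92 mm diameter, 22 mm high.
- tape_mid (a point): Bystander: centre of a roll of paper tape lying flat, 96 mm diameter, 28 mm high.
There are look-alikes about, which are no part of the job. Leave any green or red look-alike of the part that bears jar_mid alone.

How it is judged:
On the way, in this order (a step that is already met when the one before it is completed fails the run):
1. the extension bar is slipped over the lever's tongue by at least 25 mm while the lever is still open (above 1.2 rad) (x of lever_tip in the frame of bar_mid between 0.045 and 0.09 m and y of lever_tip in the frame of bar_mid between -0.013 and 0.013 m and z of lever_tip in the frame of bar_mid between -0.013 and 0.013 m and value of joint lever above 1.2 rad), for 0.2 s.
2. with the bar still on the tongue (at least 15 mm) and in the fingers, the lever is past its dead point and home (below 0.06 rad) (x of lever_tip in the frame of bar_mid between 0.045 and 0.1 m and y of lever_tip in the frame of bar_mid between -0.013 and 0.013 m and z of lever_tip in the frame of bar_mid between -0.013 and 0.013 m and value of joint lever below 0.06 rad and contact force between the fingers and bar above 0.5 N), for 0.2 s.
At the end, for the whole second after the job is handed in: The lever is home (below 0.05 rad); the bar lies flat and at rest wholly inside the tray, flat on its floor (centre within 45 mm along and 55 mm across of the tray's centre); the jar stands upright (within 0.1 rad) and at rest on the bench itself (value of joint lever below 0.05 rad and x of bar_mid in the frame of tray_in between -0.045 and 0.045 m and y of bar_mid in the frame of tray_in between -0.055 and 0.055 m and z of bar_mid in the frame of tray_in between 0.01 and 0.019 m and angle between bar_mid's own x axis and vertical between 1.52 and 1.62 rad and linear speed of each of bar, jar below 0.02 m/s and angle between jar_mid's own z axis and vertical below 0.1 rad and height (world z) of jar_mid between 0.05 and 0.058 m); the robot touches nothing.
It fails at once if the hand touches the lever (over 1 N) (contact force between any of the fingers, the arm and lever_c0 above 1 N or contact force between any of the fingers, the arm and lever_c1 above 1 N or contact force between any of the fingers, the arm and lever_c2 above 1 N).
It fails at once if the bar hits the jar (over 2 N) (contact force between bar and jar above 2 N).
It fails at once if the jar is tipped over (beyond 0.5 rad) (angle between jar_mid's own z axis and vertical above 0.5 rad).
It fails at once if a bystander (tamping bar, beaker, flask, white bottle, amber bottle, dish, tape roll) is moved by more than 30 mm (distance of any of tamper_mid, beaker_mid, flask_mid, drum_mid, amber_mid, dish_mid, tape_mid from where it was at the start of the episode above 0.03 m).
It also fails if it takes over 70 s, if anything falls off the work surface, if the arm or the gripper's body presses on something with over 40 N, if the wrist force passes 120 N, or if a joint passes its speed limit or range.

ROBOT

A 7-joint arm with a two-finger parallel gripper is mounted at the origin on the work surface. World frame = base frame: x ahead of the robot, y to its left, z up, the work surface at z = 0. Lengths are in m, angles in rad, forces in N, time in s.
With the tool pointing down it reaches from about 0.4 to 0.875 m from the base axis. Payload 19.3 kg.
Tool frame: the origin (TCP) lies where the fingers leave the gripper's body, on its centre line; the fingertips stand bot.tip_reach ahead of it and the grasp point (between the pads) lies 54 mm ahead of it (bot.tip_reach is the distance from the TCP to the fingertips, in m); z points along the fingers, y is the line along which they close (so a half turn about z gives the same grasp; the last joint's range is limited). The gripper opens to 85 mm and grips with 20 to 120 N. Pads are 22 mm wide; open, the fingers measure 114 mm over their backs; the gripper's body (76 mm by 85 mm) begins 54 mm behind the grasp point. The pads swing forward as they close: fully open they stand 13 mm farther back than shut.
Start: joints at [1.096, 0.521, -0.036, 1.599, 0.021, 1.021, -0.113], TCP at [0.246, -0.574, 0.304] pointing down, gripper open.
Joint ranges: [-2.91, 2.91], [-0.3, 2.13], [-1.5, 1.42], [0.17, 2.43], [-1.26, 4.41], [0.16, 1.93], [-2.52, 2.52]. Speed limits (rad/s): [1.89, 1.89, 2.39, 2.39, 3.01, 3.01, 3.01].

INTERFACE

Orientations are given as [roll, pitch, yaw] about the fixed x, y, z axes, in that order (R = Rz(yaw) Ry(pitch) Rx(roll)).
In Python, from workcell import bot gives the robot as it stands. The module is installed in compiled form; this text tells all that it offers.
- The arm moves only by the shell command python3 -m jog 'ROWS' [FORCE]. ROWS is JSON, a list that holds one entry, the list of rows, each a list of 7 numbers: the shift along the tool's x, y, z in mm, then the turn, a rotation vector about the tool's x, y, z in rad, then the opening, from 0 (shut) to 1 (fully open). In form: [[[tx, ty, tz, wx, wy, wz, fingers], ...]]. A call has 1 to 5 rows; each row shifts and turns the commanded pose from where the row before left it, along the tool's axes as they then stand; what a row does not reach is not made up. A row lasts 1/10 s, in which the tool goes at most 50 mm and 8.59 degrees, less where a joint would pass 70% of its speed; a pose out of reach is approached as far as the arm can. A call is refused whole if a number of a shift passes 50 or a number of a turn 0.15, either way. A call with a gripper value outside its range is refused whole. The fingers move at their own pace and stop on an object; FORCE is the grip in N (left out, the last holds). Time passes only in rows, so rows that do not move let the fingers close. It gives the time, the measured TCP pose, the force, the opening and the grip force at its end, in the units of the state.
- bot.observe(): the state, without advancing time (a new reading comes with each control period).
- bot.grab_frame(name): name is "side" or "top"; returns a dict with "img" (480x640x3 uint8, red, green, blue), "intrinsics" (3x3 intrinsics, pixels), "R" (3x3) and "t" (3): a world point X has camera coordinates R X + t. Camera axes: x right, y down, z forward; pixel columns grow to the right and rows downward; lengths in m; the calibration is good to about 2 mm. A picture is of the moment at which its call begins. There is no depth.
- bot.job_done(): hands the job in; it is judged then, once.
Trained networks look in a picture, given as the dict that the camera call returned (one of the last four; its "shot" number tells which), for a name from the list of things; names that differ only in an ending like _2 or _b are one class to them, and where a whole thing is asked for, a point or a joint stands for the part that bears it (a point fixed in the world has none). Each returns a list of dicts, best first, with "conf" (0 to 1); they miss things now and then, are a little off and sometimes report something else, mostly with a low value. They report only what shows in the picture. A call takes as long as a camera call. They do not tell look-alikes from the thing itself.
- bot.trace(query, picture): "region" (480x640 bool, what is visible of it).
- bot.spot_point(query, picture): "xyz" ([x, y, z] in m, in world coordinates, good to about 4 mm: a listed point, or the origin of a listed thing).
The state is a dict: "clock": time; "qpos": joint angles; "qd": joint speeds; "joint_efforts": joint torques, N m; "position": TCP position; "tool_rot": TCP orientation; "force": force on the tool from outside, world axes, zero at the start; "moment": the same for the moment, N m; "grip_width": finger opening in m; "finger_force": force on a finger pad.
Only numpy, scipy, OpenCV 4.12 (cv2) and the standard library are available. Lean on these libraries where they do the work, as an engineer would, in place of code of your own. Each camera call takes 0.05 s, during which the arm holds its last target. There are 200 camera calls.

## Working session

There is one attempt and no reset: what is moved stays moved. The work goes in short steps, Python scripts to look and compute and a shell command to move; the robot and the scene stay as the last step left them, time stands still between calls to the robot, and variables do not carry over. Pictures are saved under pics/ and viewed, at most 10 in all, crops included, and the job is handed in when it is done.

```bash
mkdir -p pics; ls; cat > h.py <<'E'
from workcell import bot
import numpy as np, cv2, json
from scipy.spatial.transform import Rotation as Ro
def shot(n,f=None):
    p=bot.grab_frame(n)
    if f: cv2.imwrite('pics/'+f,p['img'][:,:,::-1])
    return p
def px(p,X):
    c=p['R']@np.array(X)+p['t']; q=p['intrinsics']@c; return q[:2]/q[2]
def ray(p,uv,z):
    d=p['R'].T@np.linalg.inv(p['intrinsics'])@np.array([uv[0],uv[1],1.]); o=-p['R'].T@p['t']
    return o+d*(z-o[2])/d[2]
E
python3 - <<'E'
from h import *
s=bot.observe(); print({k:np.round(v,3) for k,v in s.items()}, bot.tip_reach)
for n in ("top","side"):
    p=shot(n,n+'0.png'); print(n, np.round(-p['R'].T@p['t'],3), p['R'][2].round(2))
    for q in "mould lever_hinge lever_tip bar_mid jar_mid tray_in tamper_mid beaker_mid flask_mid drum_mid amber_mid dish_mid tape_mid".split():
        for d in bot.spot_point(q,p)[:4]: print(q,np.round(d['xyz'],3),round(d['conf'],2),px(p,d['xyz']).round())
E
```

```text
pics
{'clock': np.float64(0.0), 'qpos': array([ 1.096,  0.522, -0.036,  1.6  ,  0.021,  1.021, -0.113]), 'qd': array([ 0.001, -0.002, -0.001, -0.001, -0.001,  0.   ,  0.001]), 'joint_efforts': array([-1.0000e-03, -9.2712e+01,  1.9790e+00, -3.6994e+01,  1.8000e-02,
        8.0000e-03, -0.0000e+00]), 'position': array([ 0.246, -0.574,  0.303]), 'tool_rot': array([-3.14 ,  0.   ,  0.405]), 'force': array([ 1.022, -0.22 , -0.016]), 'moment': array([-0.014, -0.01 ,  0.041]), 'finger_force': np.float64(0.0), 'grip_width': np.float64(0.086)} 0.0726
top [0.45  0.107 1.421] [ 0.08  0.   -1.  ]
mould [ 0.634 -0.094  0.002] 0.64 [409. 216.]
mould [ 0.506 -0.332  0.005] 0.63 [510. 267.]
lever_hinge [ 0.576 -0.019  0.087] 0.77 [382. 237.]
lever_tip [ 0.754 -0.256  0.072] 0.71 [481. 160.]
lever_tip [0.578 0.067 0.084] 0.64 [344. 237.]
bar_mid [0.48  0.401 0.017] 0.97 [204. 283.]
jar_mid [0.649 0.081 0.053] 0.97 [337. 208.]
jar_mid [0.299 0.194 0.055] 0.95 [291. 360.]
jar_mid [0.457 0.044 0.055] 0.71 [355. 290.]
tray_in [ 0.508 -0.331  0.003] 0.57 [509. 267.]
tamper_mid [0.64  0.383 0.019] 0.77 [21
[... 344 characters left out ...]
d [ 0.632 -0.092  0.002] 0.63 [274. 198.]
lever_hinge [ 0.574 -0.018  0.084] 0.67 [293. 197.]
lever_tip [0.578 0.075 0.086] 0.52 [286. 228.]
bar_mid [0.476 0.402 0.014] 0.91 [323. 396.]
jar_mid [0.297 0.195 0.054] 0.97 [422. 293.]
jar_mid [0.462 0.047 0.054] 0.92 [341. 231.]
jar_mid [0.653 0.084 0.051] 0.66 [252. 239.]
tray_in [ 0.507 -0.331  0.001] 0.78 [330. 140.]
tamper_mid [0.642 0.38  0.02 ] 0.71 [233. 376.]
beaker_mid [0.766 0.168 0.054] 0.91 [190. 266.]
flask_mid [0.786 0.036 0.074] 0.94 [194. 212.]
flask_mid [0.358 0.534 0.081] 0.16 [397. 470.]
drum_mid [ 0.752 -0.26   0.075] 0.93 [234. 130.]
amber_mid [0.358 0.535 0.08 ] 0.61 [397. 471.]
tape_mid [0.295 0.32  0.013] 0.94 [423. 361.]
```

View pics/top0.png

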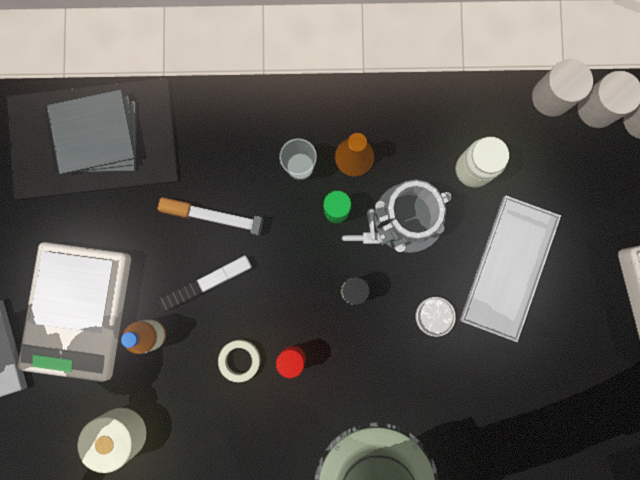

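View pics/side0.png

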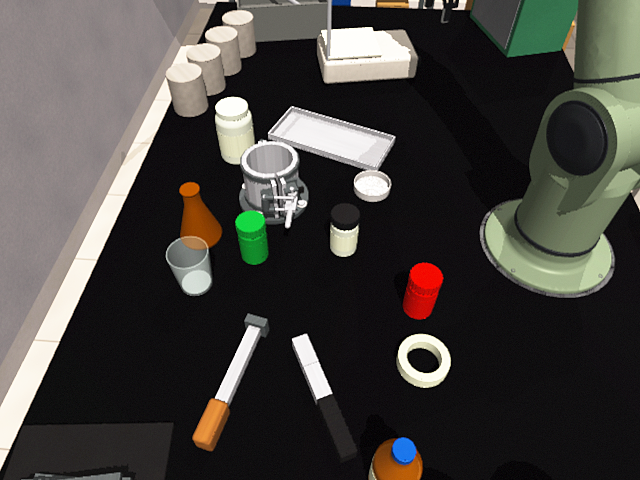

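```bash
cat >> h.py <<'E'
def go(x,y,z,yaw):
    "tool-axis shift (mm) and turn left to reach TCP target, tool down"
    s=bot.observe(); R=Ro.from_euler('xyz',s['tool_rot']); T=Ro.from_euler('xyz',[np.pi,0,yaw])
    print('t',round(float(s['clock']),1),'pos',np.round(s['position'],4),'rot',np.round(s['tool_rot'],3),'q7',round(s['qpos'][6],2),'w',np.round(s['grip_width'],4),'ff',np.round(s['finger_force'],1),'F',np.round(s['force'],1))
    print(' shift(cur axes)',(R.inv().apply(np.array([x,y,z])-s['position'])*1000).round(1),'shift(final axes)',(T.inv().apply(np.array([x,y,z])-s['position'])*1000).round(1),'turn',(R.inv()*T).as_rotvec().round(3))
E
python3 - <<'E'
from h import *
p=bot.grab_frame('top'); s=bot.grab_frame('side')
a=cv2.resize(p['img'][255:325,310:400],None,fx=4,fy=4); b=cv2.resize(s['img'][195:265,300:390],None,fx=4,fy=4)
cv2.imwrite('pics/jar.png',np.hstack([a,b])[:,:,::-1])
for n,q in (('top',p),('side',s)):
    for name,z in (('bar_mid',.02),('tray_in',.01)):
        r=bot.trace(name,q)[0]; ys,xs=np.nonzero(r['region'])
        W=np.array([ray(q,(u,v),z)[:2] for u,v in zip(xs,ys)]); (c,(w,h),ang)=cv2.minAreaRect(W.astype(np.float32)*1000)
        d=np.linalg.eigh(np.cov(W.T))[1][:,1]; print(n,name,r['conf'],c,w,h,ang,'pca deg',np.degrees(np.arctan2(d[1],d[0])))
for n,q in (('top',p),('side',s)):
    for name in 'lever_tip','lever_hinge','mould','bar_mid','jar_mid','tray_in':
        print(n,name,[np.round(d['xyz'],4) for d in bot.spot_point(name,q)])
go(.4595,.0455,.304,.405)
E
```

```text
top bar_mid 0.81 (476.94384765625, 398.7232360839844) 36.43396759033203 236.80020141601562 26.475414276123047 pca deg 116.1293781707623
top tray_in 0.6 (503.49371337890625, -331.84002685546875) 145.51693725585938 323.5309143066406 68.5311508178711 pca deg 158.35561103340007
side bar_mid 0.66 (297.2853088378906, 321.3524169921875) 110.09667205810547 96.81426239013672 72.16748046875 pca deg 65.36547358640676
side tray_in 0.97 (505.42095947265625, -329.9962158203125) 166.09640502929688 331.43817138671875 68.75397491455078 pca deg 158.6235855727931
top lever_tip [array([0.5766, 0.0681, 0.0832])]
top lever_hinge [array([ 0.5773, -0.018 ,  0.0867]), array([0.7629, 0.1721, 0.0576])]
top mould [array([ 0.6365, -0.0933,  0.002 ]), array([ 0.7544, -0.2539,  0.0741])]
top bar_mid [array([0.4792, 0.4035, 0.0185])]
top jar_mid [array([0.6503, 0.0809, 0.0531]), array([0.4544, 0.0479, 0.0535]), array([0.2979, 0.1926, 0.0554])]
top tray_in [array([ 0.5067, -0.3313,  0.0065])]
side lever_tip [array([0.5785, 0.0748, 0.0862])]
side lever_hinge [array([ 0.5766, -0.0186,  0.0877]), array([0.7658, 0.1667, 0.0532])]
side mould [array([ 6.323e-01, -8.990e-02,  3.000e-04])]
side bar_mid [array([0.4769, 0.4034, 0.0165])]
side jar_mid [array([0.6538, 0.0842, 0.0533]), array([0.2981, 0.1926, 0.0518])]
side tray_in [array([ 0.5086, -0.3335,  0.0028])]
t 2.3 pos [ 0.2461 -0.5745  0.3039] rot [-3.142  0.     0.405] q7 -0.11 w 0.0856 ff 0.0 F [-0.3  0.2 -0.7]
 shift(cur axes) [ 4.403e+02 -4.859e+02 -1.000e-01] shift(final axes) [ 4.404e+02 -4.858e+02 -1.000e-01] turn [-0.  0. -0.]
```

View pics/jar.png

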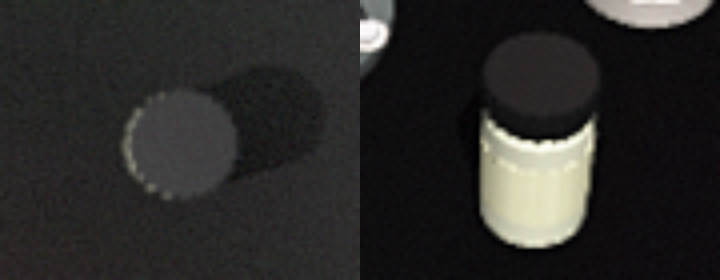

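The candidates in the top image are green at (337,208), red at (291,360) and white with a black lid at (355,290). The crop confirms the white one as the jar, standing in the lever's swing at about (0.457, 0.046). I'll go to it now.

```bash
python3 -m jog '[[[31,-34,0,0,0,0,1],[31,-34,0,0,0,0,1],[31,-34,0,0,0,0,1],[31,-34,0,0,0,0,1],[31,-34,0,0,0,0,1]]]'
python3 -m jog '[[[31,-34,0,0,0,0,1],[31,-34,0,0,0,0,1],[31,-34,0,0,0,0,1],[31,-34,0,0,0,0,1],[31,-34,0,0,0,0,1]]]'
python3 -m jog '[[[31,-34,0,0,0,0,1],[31,-34,0,0,0,0,1],[31,-34,0,0,0,0,1],[0,0,0,0,0,0,1],[0,0,0,0,0,0,1]]]'
python3 -c "
from h import *
go(.457,.0457,.131,.405)"
```

```text
clock: 2.8
position: [0.3219, -0.3554, 0.304]
tool_rot: [3.141, -0.0, 0.405]
force: [1.0, -0.7, -0.9]
grip_width: 0.0858
finger_force: 0.0
clock: 3.3
position: [0.3975, -0.1381, 0.3042]
tool_rot: [3.141, -0.001, 0.405]
force: [0.7, -1.5, -0.0]
grip_width: 0.0855
finger_force: 0.0
clock: 3.8
position: [0.4426, -0.0088, 0.3038]
tool_rot: [-3.141, 0.0, 0.407]
force: [-0.2, -0.1, 0.0]
grip_width: 0.0851
finger_force: 0.0
t 3.8 pos [ 0.4426 -0.0088  0.3038] rot [-3.141  0.     0.407] q7 -1.39 w 0.0851 ff 0.0 F [-0.2 -0.1  0. ]
 shift(cur axes) [ 34.8 -44.3 172.8] shift(final axes) [ 34.7 -44.4 172.8] turn [-0.     0.     0.002]
```

```bash
python3 -m jog '[[[35,-44,0,0,0,0,1],[0,0,40,0,0,0,1],[0,0,40,0,0,0,1],[0,0,0,0,0,0,1]]]' >/dev/null
python3 -m jog '[[[0,0,30,0,0,0,1],[0,0,30,0,0,0,1],[0,0,20,0,0,0,1],[0,0,13,0,0,0,1],[0,0,0,0,0,0,1]]]'
python3 -m jog '[[[0,0,0,0,0,0,0],[0,0,0,0,0,0,0],[0,0,0,0,0,0,0],[0,0,0,0,0,0,0],[0,0,0,0,0,0,0]]]' 40
python3 -m jog '[[[0,0,0,0,0,0,0],[0,0,0,0,0,0,0],[0,0,-10,0,0,0,0],[0,0,-20,0,0,0,0],[0,0,0,0,0,0,0]]]' 40
python3 -c "
from h import *
go(.535,-.205,.161,.405)"
```

```text
clock: 4.7
position: [0.4559, 0.0377, 0.1312]
tool_rot: [3.141, 0.001, 0.403]
force: [0.9, -0.2, 0.4]
grip_width: 0.0853
finger_force: 0.0
clock: 5.2
position: [0.4565, 0.0389, 0.1324]
tool_rot: [3.141, -0.002, 0.405]
force: [-1.7, 1.8, 9.7]
grip_width: 0.0599
finger_force: 39.5
clock: 5.7
position: [0.4567, 0.0385, 0.1635]
tool_rot: [3.14, -0.003, 0.404]
force: [0.3, 0.6, -4.0]
grip_width: 0.0603
finger_force: 44.1
t 5.7 pos [0.4567 0.0385 0.1635] rot [ 3.14e+00 -3.00e-03  4.04e-01] q7 -1.64 w 0.0603 ff 44.1 F [ 0.3  0.6 -4. ]
 shift(cur axes) [-23.7 254.7   2.8] shift(final axes) [-24.  254.7   2.5] turn [ 0.001 -0.003 -0.001]
```

```bash
python3 -m jog '[[[0,0,-30,0,0,0,0],[-4,30,0,0,0,0,0],[-4,45,0,0,0,0,0],[-4,45,0,0,0,0,0],[-4,45,0,0,0,0,0]]]' >/dev/null
python3 -m jog '[[[-4,45,0,0,0,0,0],[-4,40,0,0,0,0,0],[0,0,0,0,0,0,0],[0,0,0,0,0,0,0]]]'
python3 -c "
from h import *
go(.535,-.205,.1325,.405)"
```

```text
clock: 6.6
position: [0.5317, -0.2015, 0.1907]
tool_rot: [-3.141, 0.0, 0.403]
force: [0.4, 1.3, -2.9]
grip_width: 0.0604
finger_force: 44.6
t 6.6 pos [ 0.5317 -0.2015  0.1907] rot [-3.141  0.     0.403] q7 -1.12 w 0.0604 ff 44.6 F [ 0.4  1.3 -2.9]
 shift(cur axes) [ 1.7  4.6 58.2] shift(final axes) [ 1.6  4.5 58.2] turn [-0.     0.    -0.002]
```

```bash
python3 -m jog '[[[0,3,20,0,0,0,0],[0,0,20,0,0,0,0],[0,0,10,0,0,0,0],[0,0,5,0,0,0,0],[0,0,2.5,0,0,0,0]]]'
python3 -m jog '[[[0,0,0,0,0,0,0],[0,0,0,0,0,0,0.5],[0,0,0,0,0,0,1],[0,0,0,0,0,0,1],[0,0,0,0,0,0,1]]]'
python3 -m jog '[[[0,0,0,0,0,0,1],[0,0,-20,0,0,0,1],[0,0,-40,0,0,0,1],[0,0,-40,0,0,0,1],[0,0,-40,0,0,0,1]]]'
python3 - <<'E'
from h import *
p=bot.grab_frame('side'); q=bot.grab_frame('top')
for w in p,q: print([(np.round(d['xyz'],3),round(d['conf'],2)) for d in bot.spot_point('jar_mid',w)])
cv2.imwrite('pics/s1.png',p['img'][:,:,::-1])
th=np.radians(116.1)
for w in (th,): go(.478,.402,.25,w)
E
```

```text
clock: 7.1
position: [0.5334, -0.2028, 0.1335]
tool_rot: [-3.141, -0.0, 0.405]
force: [-0.7, -0.6, -3.3]
grip_width: 0.0601
finger_force: 44.6
clock: 7.6
position: [0.5334, -0.2034, 0.1337]
tool_rot: [3.141, -0.0, 0.405]
force: [-0.9, -0.3, 0.0]
grip_width: 0.0854
finger_force: 0.0
clock: 8.1
position: [0.533, -0.2032, 0.275]
tool_rot: [-3.141, 0.0, 0.405]
force: [0.1, -0.4, -0.1]
grip_width: 0.085
finger_force: 0.0
[(array([ 0.539, -0.194,  0.054]), 0.89), (array([0.654, 0.086, 0.051]), 0.72), (array([0.298, 0.196, 0.057]), 0.67)]
[(array([ 0.536, -0.199,  0.052]), 0.8), (array([0.648, 0.081, 0.053]), 0.69), (array([0.3  , 0.192, 0.054]), 0.65)]
t 8.3 pos [ 0.5334 -0.2035  0.2742] rot [ 3.14e+00 -1.00e-03  4.05e-01] q7 -1.07 w 0.0851 ff 0.0 F [-1.   0.1  0.3]
 shift(cur axes) [ 187.3 -578.5   23.7] shift(final axes) [568.1 216.6  24.2] turn [ 0.002  0.    -1.622]
```

View pics/s1.png

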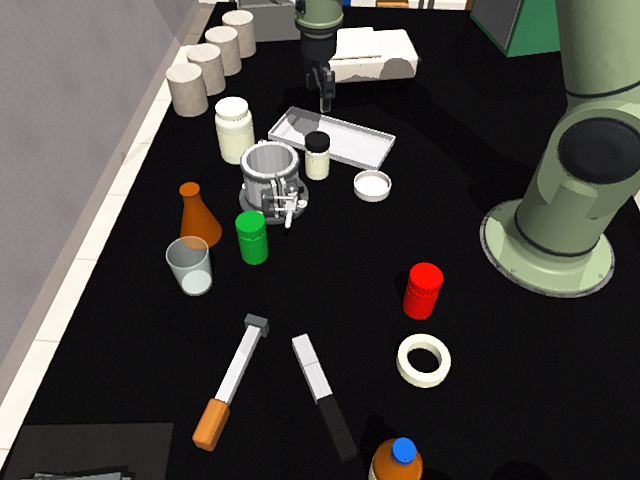

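```bash

python3 -m jog '[[[14,-44,0,0,0,0,1],[14,-44,0,0,0,0,1],[14,-44,0,0,0,0,1],[14,-44,0,0,0,0,1],[14,-44,0,0,0,0,1]]]' >/dev/null
python3 -m jog '[[[14,-44,0,0,0,0,1],[14,-44,0,0,0,0,1],[14,-44,0,0,0,0,1],[14,-44,0,0,0,0,1],[14,-44,0,0,0,0,1]]]' >/dev/null
python3 -m jog '[[[14,-44,0,0,0,0,1],[14,-44,0,0,0,0,1],[14,-44,0,0,0,0,1],[0,0,0,0,0,-0.14,1],[0,0,0,0,0,-0.14,1]]]' >/dev/null
python3 -m jog '[[[0,0,0,0,0,-0.14,1],[0,0,0,0,0,-0.14,1],[0,0,0,0,0,-0.14,1],[0,0,0,0,0,-0.14,1],[0,0,0,0,0,-0.14,1]]]' >/dev/null
python3 -m jog '[[[0,0,0,0,0,-0.14,1],[0,0,0,0,0,-0.14,1],[0,0,0,0,0,-0.14,1],[0,0,0,0,0,-0.14,1],[0,0,0,0,0,0,1]]]' >/dev/null
python3 - <<'E'
from h import *
go(.478,.4025,.078,np.radians(116.1))
E
```

```text
t 10.8 pos [0.4751 0.3938 0.272 ] rot [-3.139 -0.     1.947] q7 -0.83 w 0.0857 ff 0.0 F [ 0.   0.7 -0.9]
 shift(cur axes) [  7.    6.3 194. ] shift(final axes) [  6.5   6.4 194. ] turn [-0.002 -0.    -0.079]
```

```bash

python3 -m jog '[[[7,6,20,0,0,-0.08,1],[0,0,40,0,0,0,1],[0,0,40,0,0,0,1],[0,0,40,0,0,0,1],[0,0,20,0,0,0,1]]]' >/dev/null
python3 - <<'E'
from h import *
go(.478,.4025,.078,np.radians(116.1))
print(bot.observe()['qpos'])
E
```

```text
t 11.3 pos [0.4772 0.4018 0.1097] rot [-3.137e+00  1.000e-03  2.021e+00] q7 -0.9 w 0.0857 ff 0.0 F [ 0.2  0.4 -0.7]
 shift(cur axes) [ 0.4  1.2 31.7] shift(final axes) [ 0.3  1.  31.7] turn [-0.004  0.001 -0.005]
[-0.35244166  0.86428884 -0.68302272  1.69956953  0.69820931  0.84219238
 -0.89982715]
```

```bash

python3 -m jog '[[[0,1,20,0,0,0,1],[0,0,12,0,0,0,1],[0,0,0,0,0,0,1],[0,0,0,0,0,0,0],[0,0,0,0,0,0,0]]]' 90
python3 -m jog '[[[0,0,0,0,0,0,0],[0,0,0,0,0,0,0],[0,0,0,0,0,0,0],[0,0,0,0,0,0,0]]]' 
python3 -m jog '[[[0,0,-10,0,0,0,0],[0,0,-30,0,0,0,0],[0,0,-40,0,0,0,0],[0,0,-40,0,0,0,0],[0,0,0,0,0,0,0]]]' 
python3 - <<'E'
from h import *
p=shot('top','t2.png'); q=shot('side','s2.png')
s=bot.observe(); R=Ro.from_euler('xyz',s['tool_rot'])
for w in p,q:
  for d in bot.spot_point('bar_mid',w): print(d['conf'],np.round(d['xyz'],4),'in tool mm',(R.inv().apply(np.array(d['xyz'])-s['position'])*1000).round(1))
  for n in 'lever_tip','lever_hinge':
    print(n,[(round(d['conf'],2),np.round(d['xyz'],4)) for d in bot.spot_point(n,w)])
go(.58,.36,.25,1.55)
E
```

```text
clock: 11.8
position: [0.4797, 0.4037, 0.0827]
tool_rot: [3.14, -0.0, 2.024]
force: [-0.4, -0.7, 0.3]
grip_width: 0.0589
finger_force: 0.0
clock: 12.2
position: [0.4795, 0.4035, 0.0824]
tool_rot: [3.141, 0.0, 2.025]
force: [-0.6, -2.7, 11.9]
grip_width: 0.0281
finger_force: 90.4
clock: 12.7
position: [0.4802, 0.4048, 0.207]
tool_rot: [3.135, -0.002, 2.025]
force: [0.3, 0.8, -3.0]
grip_width: 0.028
finger_force: 89.9
0.66 [ 0.3932 -0.1449  0.0124] in tool mm [-454.8 -318.   189.4]
lever_tip [(0.49, array([0.577 , 0.0717, 0.0858])), (0.41, array([ 0.5755, -0.0181,  0.0861]))]
lever_hinge [(0.69, array([ 0.5765, -0.0155,  0.0915]))]
0.78 [0.4764 0.3999 0.1373] in tool mm [-1.6 -4.2 64.9]
lever_tip []
lever_hinge []
t 13.1 pos [0.4789 0.4031 0.2004] rot [-3.14   0.     2.025] q7 -0.82 w 0.028 ff 89.9 F [-0.1 -1.  -3.9]
 shift(cur axes) [-83.1  71.8 -49.7] shift(final axes) [-41.  102.  -49.6] turn [-0.001  0.001  0.475]
```

View pics/s2.png

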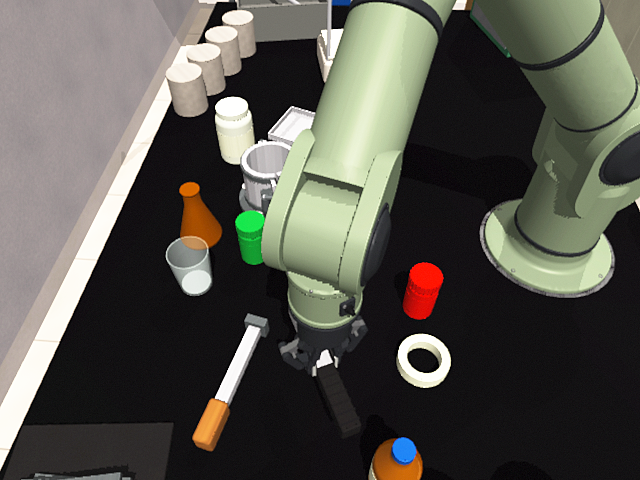

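The bar is in the fingers at about (330,385), lifted and level. Next it goes to the pre-insert pose beyond the tongue.

```bash

python3 -m jog '[[[-30,22,0,0,0,0,0],[-35,22,0,0,0,0,0],[-35,22,0,0,0,0,0],[-35,22,0,0,0,0,0],[0,0,0,0,0,0,0]]]' >/dev/null
python3 -m jog '[[[0,0,0,0,0,0.12,0],[0,0,0,0,0,0.12,0],[0,0,0,0,0,0.12,0],[0,0,0,0,0,0.11,0],[0,0,0,0,0,0,0]]]' 
python3 - <<'E'
from h import *
go(.580,.225,.1524,1.553); print(bot.observe()['qpos'].round(2))
E
```

```text
clock: 14.1
position: [0.6172, 0.3208, 0.2009]
tool_rot: [-3.141, 0.001, 1.553]
force: [0.0, -0.5, -3.8]
grip_width: 0.0279
finger_force: 89.9
t 14.1 pos [0.6172 0.3208 0.2009] rot [-3.141e+00  1.000e-03  1.553e+00] q7 -0.96 w 0.0279 ff 89.9 F [ 0.  -0.5 -3.8]
 shift(cur axes) [-96.4 -35.5  48.5] shift(final axes) [-96.4 -35.5  48.5] turn [-0.001  0.001  0.   ]
[-0.19  0.82 -0.64  1.45  0.52  1.05 -0.96]
```

```bash

python3 -m jog '[[[-30,-12,0,0,0,0,0],[-35,-12,0,0,0,0,0],[-30,-12,0,0,0,0,0],[0,0,25,0,0,0,0],[0,0,23,0,0,0,0]]]' >/dev/null
python3 -m jog '[[[0,0,0,0,0,0,0],[0,0,0,0,0,0,0]]]' 
python3 - <<'E'
from h import *
go(.580,.225,.1524,1.553)
p=shot('top'); q=shot('side')
cv2.imwrite('pics/pre.png',np.hstack([cv2.resize(w,None,fx=4,fy=4) for w in (p['img'][190:290,270:370],q['img'][190:290,230:330])])[:,:,::-1])
for w in p,q:
  for n in 'lever_tip','lever_hinge','bar_mid':
    print(n,[(round(d['conf'],2),np.round(d['xyz'],4)) for d in bot.spot_point(n,w)])
E
```

```text
clock: 14.8
position: [0.5799, 0.2265, 0.1536]
tool_rot: [-3.141, -0.0, 1.557]
force: [0.8, 0.4, -2.1]
grip_width: 0.028
finger_force: 89.8
t 14.8 pos [0.5799 0.2265 0.1536] rot [-3.141 -0.     1.557] q7 -0.94 w 0.028 ff 89.8 F [ 0.8  0.4 -2.1]
 shift(cur axes) [-1.5  0.1  1.2] shift(final axes) [-1.5  0.1  1.2] turn [-0.001 -0.     0.004]
lever_tip [(0.81, array([0.5767, 0.0698, 0.0838]))]
lever_hinge [(0.66, array([ 0.5763, -0.0172,  0.0858]))]
bar_mid []
lever_tip []
lever_hinge [(0.49, array([0.7669, 0.1708, 0.0536])), (0.48, array([ 0.5762, -0.0195,  0.0855]))]
bar_mid [(0.95, array([0.5771, 0.2238, 0.0891]))]
```

View pics/pre.png

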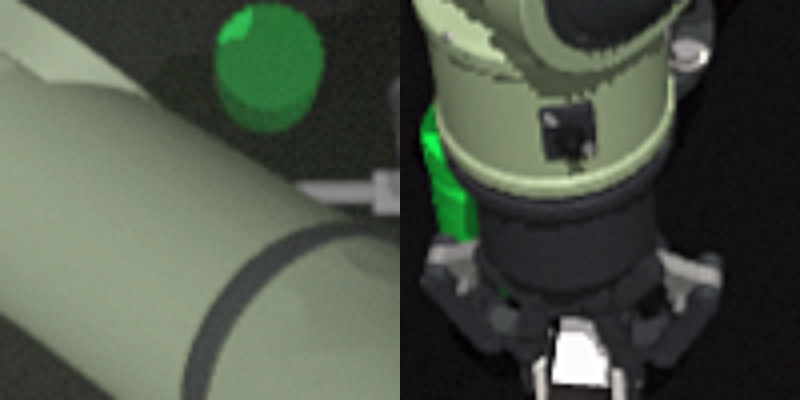

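```bash

python3 -m jog '[[[-15,0,0.5,0,0,0,0],[-15,0,0,0,0,0,0],[-10,0,0,0,0,0,0],[-5,0,0,0,0,0,0],[0,0,0,0,0,0,0]]]' | head -4
python3 -m jog '[[[-5,0,0,0,0,0,0],[-5,0,0,0,0,0,0],[0,0,0,0,0,0,0]]]' 
python3 -c "
from h import *
go(.578,.1445,.1524,1.555)"
```

```text
clock: 15.7
position: [0.5795, 0.18, 0.153]
tool_rot: [3.142, 0.0, 1.553]
force: [-0.2, 0.2, -4.2]
clock: 16.0
position: [0.5792, 0.1705, 0.1528]
tool_rot: [-3.142, 0.0, 1.554]
force: [-1.0, -0.0, -3.6]
grip_width: 0.028
finger_force: 89.9
t 16.0 pos [0.5792 0.1705 0.1528] rot [-3.142  0.     1.554] q7 -0.88 w 0.028 ff 89.9 F [-1.  -0.  -3.6]
 shift(cur axes) [-26.   -0.8   0.5] shift(final axes) [-26.   -0.8   0.4] turn [-0.     0.    -0.001]
```

```bash

python3 -m jog '[[[-8,0,0,0,0,0,0],[-7,0,0,0,0,0,0],[-5,0,0,0,0,0,0],[0,0,0,0,0,0,0]]]' | head -4
python3 -m jog '[[[-4,0,0,0,0,0,0],[-2,0,0,0,0,0,0],[0,0,0,0,0,0,0]]]' 
python3 - <<'E'
from h import *
p=shot('top'); q=shot('side')
cv2.imwrite('pics/ins.png',np.hstack([cv2.resize(w,None,fx=4,fy=4) for w in (p['img'][190:290,300:400],q['img'][180:280,230:330])])[:,:,::-1])
for w in p,q:
  for n in 'lever_tip','lever_hinge','bar_mid':
    print(n,[(round(d['conf'],2),np.round(d['xyz'],4)) for d in bot.spot_point(n,w)])
print(bot.observe()['qpos'].round(2),bot.observe()['moment'])
E
```

```text
clock: 16.4
position: [0.5789, 0.15, 0.1529]
tool_rot: [-3.142, 0.001, 1.554]
force: [0.2, 0.4, -3.2]
clock: 16.7
position: [0.5787, 0.1449, 0.1529]
tool_rot: [-3.142, 0.0, 1.554]
force: [-0.3, -0.6, -3.6]
grip_width: 0.0283
finger_force: 89.9
lever_tip []
lever_hinge [(0.83, array([ 0.575 , -0.0165,  0.0898]))]
bar_mid []
lever_tip []
lever_hinge [(0.94, array([ 0.5758, -0.0193,  0.0863])), (0.16, array([ 0.5106, -0.3342,  0.0025]))]
bar_mid [(0.67, array([0.575 , 0.1397, 0.0884])), (0.59, array([ 0.5084, -0.3324,  0.0026]))]
[ 0.08  0.74 -0.62  1.77  0.57  0.82 -0.84] [-0.00693117 -0.01581918 -0.0108331 ]
```

View pics/ins.png

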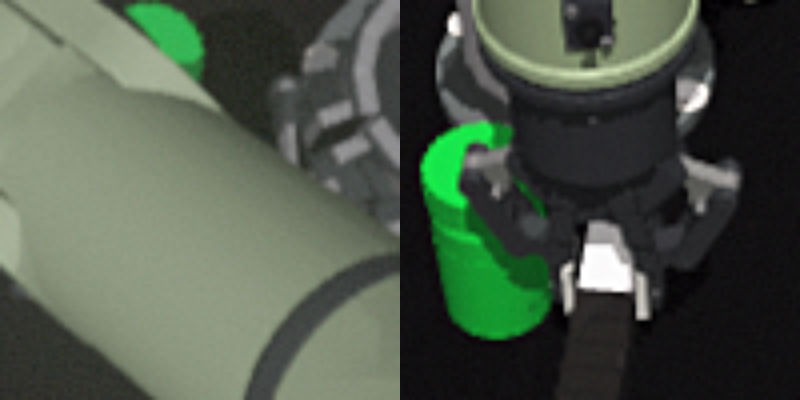

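The bar is over the tongue by about 42 mm with no contact force. I'll start the throw about the hinge.

```bash
cat >> h.py <<'E'
H=np.array([.576,-.018])
def arc(psi,r=.163):
    s=bot.observe(); v=s['position'][:2]-H
    print('r %.4f az %.3f yaw %.3f M %s q %s'%(np.hypot(*v),np.arctan2(v[1],v[0]),s['tool_rot'][2],np.round(s['moment'],2),s['qpos'].round(2)))
    go(*(H+r*np.array([np.cos(psi),np.sin(psi)])),.1524,psi)
E
python3 -m jog '[[[-0.5,-10,0,0,0,-0.06,0],[-0.8,-16,0,0,0,-0.1,0],[-0.8,-16,0,0,0,-0.1,0],[-0.8,-16,0,0,0,-0.1,0],[0,0,0,0,0,0,0]]]' 100
python3 -c "
from h import *
arc(1.914)"
```

```text
clock: 17.6
position: [0.5206, 0.1352, 0.153]
tool_rot: [-3.141, 0.0, 1.917]
force: [0.1, 1.2, -2.7]
grip_width: 0.0275
finger_force: 101.5
r 0.1629 az 1.918 yaw 1.917 M [-0.01  0.02  0.04] q [ 0.15  0.7  -0.72  1.92  0.65  0.77 -0.6 ]
t 17.6 pos [0.5206 0.1352 0.153 ] rot [-3.141  0.     1.917] q7 -0.6 w 0.0275 ff 101.5 F [ 0.1  1.2 -2.7]
 shift(cur axes) [0.1 0.6 0.6] shift(final axes) [0.1 0.6 0.6] turn [-0.001  0.     0.003]
```

```bash

python3 -m jog '[[[-0.8,-16.2,0,0,0,-0.1,0],[-0.8,-16.2,0,0,0,-0.1,0],[-0.8,-16.2,0,0,0,-0.1,0],[-0.8,-16.2,0,0,0,-0.1,0],[-0.8,-16.2,0,0,0,-0.1,0]]]' 
python3 -c "
from h import *
arc(2.414)"
```

```text
clock: 18.1
position: [0.4563, 0.0918, 0.1535]
tool_rot: [3.138, 0.001, 2.417]
force: [8.7, 5.7, -5.3]
grip_width: 0.0281
finger_force: 101.4
r 0.1624 az 2.399 yaw 2.417 M [ 1.3  -1.97  0.83] q [ 0.31  0.65 -0.84  2.1   0.76  0.72 -0.19]
t 18.1 pos [0.4563 0.0918 0.1535] rot [3.138e+00 1.000e-03 2.417e+00] q7 -0.19 w 0.0281 ff 101.4 F [ 8.7  5.7 -5.3]
 shift(cur axes) [ 0.6 -2.4  1. ] shift(final axes) [ 0.6 -2.4  1.1] turn [0.004 0.001 0.003]
```

```bash

python3 -m jog '[[[-0.4,-13,0.5,0,0,-0.08,0],[-0.6,-13,0.3,0,0,-0.08,0],[-0.6,-13,0,0,0,-0.08,0],[-0.6,-13,0,0,0,-0.08,0],[0,0,0,0,0,0,0]]]' 
python3 -c "
from h import *
arc(2.734)"
```

```text
clock: 18.6
position: [0.4286, 0.0484, 0.1527]
tool_rot: [3.137, 0.001, 2.737]
force: [1.4, 16.0, -1.4]
grip_width: 0.028
finger_force: 102.2
r 0.1617 az 2.718 yaw 2.737 M [ 3.34 -0.47  1.19] q [ 0.45  0.64 -0.92  2.18  0.82  0.71  0.13]
t 18.6 pos [0.4286 0.0484 0.1527] rot [3.137e+00 1.000e-03 2.737e+00] q7 0.13 w 0.028 ff 102.2 F [ 1.4 16.  -1.4]
 shift(cur axes) [ 1.4 -2.5  0.3] shift(final axes) [ 1.4 -2.5  0.3] turn [0.005 0.001 0.003]
```

```bash

python3 -m jog '[[[0.6,-13,0,0,0,-0.08,0],[0,-13,0,0,0,-0.08,0],[-0.6,-13,0,0,0,-0.08,0],[-0.6,-13,0,0,0,-0.08,0],[0,0,0,0,0,0,0]]]' 
python3 -c "
from h import *
arc(3.054)"
```

```text
clock: 19.1
position: [0.4148, -0.0019, 0.1525]
tool_rot: [3.138, 0.002, 3.056]
force: [-0.3, 12.2, -0.1]
grip_width: 0.0277
finger_force: 102.2
r 0.1620 az 3.042 yaw 3.056 M [ 2.62 -0.23  0.9 ] q [ 0.62  0.66 -0.99  2.22  0.87  0.73  0.5 ]
t 19.1 pos [ 0.4148 -0.0019  0.1525] rot [3.138e+00 2.000e-03 3.056e+00] q7 0.5 w 0.0277 ff 102.2 F [-0.3 12.2 -0.1]
 shift(cur axes) [ 1.  -1.9  0.1] shift(final axes) [ 1.  -1.9  0.1] turn [0.004 0.002 0.002]
```

```bash

python3 -m jog '[[[0.4,-13,0,0,0,-0.08,0],[0,-13,0,0,0,-0.08,0],[-0.6,-13,0,0,0,-0.08,0],[-0.6,-13,0,0,0,-0.08,0],[0,0,0,0,0,0,0]]]' 
python3 -c "
from h import *
arc(3.374)"
```

```text
clock: 19.6
position: [0.4169, -0.0551, 0.1521]
tool_rot: [3.141, 0.001, -2.911]
force: [0.9, 1.4, -2.7]
grip_width: 0.0281
finger_force: 101.5
r 0.1633 az -2.912 yaw -2.911 M [ 0.14 -0.05  0.08] q [ 0.79  0.7  -1.06  2.2   0.91  0.78  0.91]
t 19.6 pos [ 0.4169 -0.0551  0.1521] rot [ 3.141e+00  1.000e-03 -2.911e+00] q7 0.91 w 0.0281 ff 101.5 F [ 0.9  1.4 -2.7]
 shift(cur axes) [-0.3 -0.5 -0.3] shift(final axes) [-0.3 -0.5 -0.3] turn [ 0.001  0.001 -0.002]
```

```bash

python3 -m jog '[[[-0.3,-8,0,0,0,-0.05,0],[-0.3,-8,0,0,0,-0.05,0],[0,0,0,0,0,0,0]]]' |grep force:
python3 -m jog '[[[-0.3,-8,0,0,0,-0.05,0],[0,0,0,0,0,0,0]]]' |grep force:
python3 -m jog '[[[-0.3,-6,0,0,0,-0.04,0],[0,0,0,0,0,0,0]]]' |grep force:
python3 -c "
from h import *
arc(3.588)"
```

```text
force: [-0.0, 0.3, -3.1]
finger_force: 101.6
force: [1.4, -1.2, -3.3]
finger_force: 101.6
force: [-0.4, 0.3, -4.1]
finger_force: 101.6
r 0.1632 az -2.735 yaw -2.722 M [ 0. -0.  0.] q [ 0.86  0.73 -1.09  2.17  0.93  0.83  1.15]
t 20.3 pos [ 0.4261 -0.0825  0.1521] rot [-3.142 -0.    -2.722] q7 1.15 w 0.0276 ff 101.6 F [-0.4  0.3 -4.1]
 shift(cur axes) [-0.2 -6.5 -0.3] shift(final axes) [-0.  -6.6 -0.3] turn [-0.    -0.    -0.027]
```

```bash

for i in 1; do python3 -m jog '[[[-0.2,-6,0,0,0,-0.03,0],[0,0,0,0,0,0,0]]]' |grep -E 'force:|position'; done
python3 -m jog '[[[-0.1,-4,0,0,0,-0.025,0],[0,0,0,0,0,0,0]]]' |grep -E 'force:|position'
python3 - <<'E'
from h import *
arc(3.588)
p=shot('top'); q=shot('side')
cv2.imwrite('pics/home.png',np.hstack([cv2.resize(w,None,fx=4,fy=4) for w in (p['img'][190:290,340:440],q['img'][150:250,240:340])])[:,:,::-1])
for w in p,q:
  for n in 'lever_tip','lever_hinge','bar_mid','mould':
    print(n,[(round(d['conf'],2),np.round(d['xyz'],4)) for d in bot.spot_point(n,w)])
E
```

```text
position: [0.4287, -0.0878, 0.1521]
force: [-0.0, 0.3, -2.8]
finger_force: 101.6
position: [0.4304, -0.0913, 0.1521]
force: [-0.1, -0.3, -3.4]
finger_force: 101.6
r 0.1630 az -2.675 yaw -2.666 M [-0.03 -0.01  0.08] q [ 0.88  0.75 -1.1   2.16  0.94  0.84  1.23]
t 20.7 pos [ 0.4304 -0.0913  0.1521] rot [ 3.141 -0.    -2.666] q7 1.23 w 0.0281 ff 101.6 F [-0.1 -0.3 -3.4]
 shift(cur axes) [-0.   3.2 -0.3] shift(final axes) [ 0.1  3.2 -0.3] turn [ 0.    -0.     0.029]
lever_tip [(0.52, array([0.3592, 0.5282, 0.0808])), (0.34, array([ 0.433 , -0.0887,  0.0889]))]
lever_hinge [(0.72, array([0.3003, 0.3161, 0.0149])), (0.58, array([ 0.5764, -0.0176,  0.0889]))]
bar_mid [(0.94, array([ 0.4318, -0.0883,  0.0886]))]
mould [(0.83, array([ 0.6324, -0.0902,  0.0017])), (0.31, array([ 0.5337, -0.1976,  0.0558]))]
lever_tip [(0.3, array([0.7683, 0.1673, 0.0535]))]
lever_hinge []
bar_mid [(0.86, array([ 0.4289, -0.09  ,  0.0871])), (0.51, array([0.3586, 0.5335, 0.0807]))]
mould [(0.64, array([ 0.6342, -0.0938, -0.0012]))]
```

View pics/home.png

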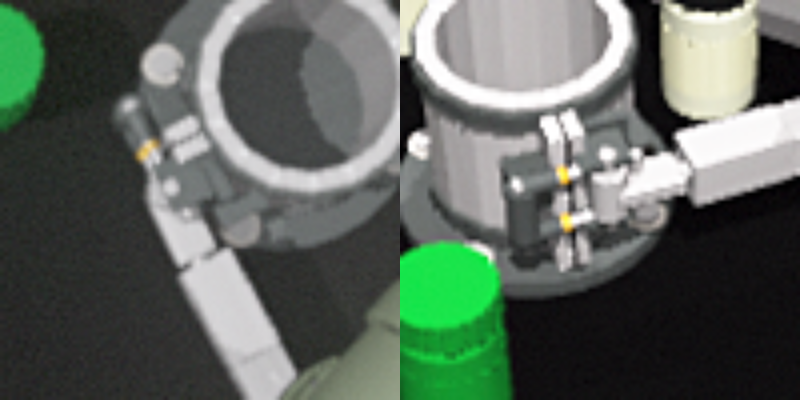

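Bar and lever line up, pointing down and slightly right in the top crop, and the halves look shut. I'll push gently until I feel the stop, to be sure it's home.

```bash

python3 -m jog '[[[-0.1,-4,0,0,0,-0.025,0],[0,0,0,0,0,0,0]]]' |grep -E 'force:|position'
python3 -m jog '[[[-0.1,-3,0,0,0,-0.018,0],[0,0,0,0,0,0,0],[0,0,0,0,0,0,0]]]' |grep -E 'force:|position'
python3 -c "
from h import *
arc(3.588)"
```

```text
position: [0.4323, -0.0945, 0.152]
force: [-2.4, 4.9, -2.1]
finger_force: 101.7
position: [0.4335, -0.0962, 0.152]
force: [-3.6, 10.5, -3.8]
finger_force: 101.8
r 0.1625 az -2.640 yaw -2.618 M [2.25 0.81 0.81] q [ 0.89  0.76 -1.1   2.14  0.94  0.86  1.29]
t 21.7 pos [ 0.4335 -0.0962  0.152 ] rot [ 3.139e+00  1.000e-03 -2.618e+00] q7 1.29 w 0.0279 ff 101.8 F [-3.6 10.5 -3.8]
 shift(cur axes) [ 0.   9.  -0.4] shift(final axes) [ 0.7  9.  -0.4] turn [0.002 0.001 0.077]
```

Resistance of 11 N shows the lever is on its stop. I'll relax to neutral and draw the bar off.

```bash

python3 -m jog '[[[0,5,0,0,0,0.045,0],[0,0,0,0,0,0,0],[0,0,0,0,0,0,0]]]' |grep -E 'force:|position|rot'
python3 -m jog '[[[8,0,0,0,0,0,0],[8,0,0,0,0,0,0],[0,0,0,0,0,0,0]]]' |grep -E 'force:|position'
python3 -m jog '[[[8,0,0,0,0,0,0],[8,0,0,0,0,0,0],[0,0,0,0,0,0,0]]]' |grep -E 'force:|position'
python3 -c "
from h import *
arc(-2.665,.225)"
```

```text
position: [0.4312, -0.0926, 0.1521]
tool_rot: [3.141, 0.0, -2.664]
force: [-2.9, 6.7, -4.0]
finger_force: 101.6
position: [0.416, -0.1007, 0.1519]
force: [-6.2, 3.5, -2.8]
finger_force: 101.8
position: [0.4019, -0.1081, 0.1519]
force: [-5.7, 4.2, -3.1]
finger_force: 101.8
r 0.1960 az -2.664 yaw -2.665 M [0.81 1.25 0.69] q [ 0.95  0.72 -1.11  2.21  0.95  0.82  1.25]
t 22.6 pos [ 0.4019 -0.1081  0.1519] rot [ 3.141e+00 -1.000e-03 -2.665e+00] q7 1.25 w 0.0282 ff 101.8 F [-5.7  4.2 -3.1]
 shift(cur axes) [29.   0.2 -0.4] shift(final axes) [29.   0.2 -0.5] turn [ 0.001 -0.001  0.   ]
```

```bash

python3 -m jog '[[[0,2,0,0,0,0.01,0],[8,0,0,0,0,0,0],[0,0,0,0,0,0,0]]]' |grep -E 'force:|position'
python3 -m jog '[[[8,0,0,0,0,0,0],[8,0,0,0,0,0,0],[0,0,0,0,0,0,0]]]' |grep -E 'force:|position'
python3 -c "
from h import *
arc(-2.665,.225)"
```

```text
position: [0.3941, -0.1104, 0.152]
force: [0.5, -0.4, -4.0]
finger_force: 101.6
position: [0.3795, -0.1177, 0.152]
force: [0.5, -0.1, -3.1]
finger_force: 101.6
r 0.2204 az -2.672 yaw -2.676 M [ 0.01  0.01 -0.01] q [ 0.99  0.7  -1.11  2.26  0.95  0.79  1.25]
t 23.2 pos [ 0.3795 -0.1177  0.152 ] rot [-3.141e+00 -1.000e-03 -2.676e+00] q7 1.25 w 0.028 ff 101.6 F [ 0.5 -0.1 -3.1]
 shift(cur axes) [ 4.6 -1.6 -0.4] shift(final axes) [ 4.7 -1.5 -0.4] turn [-0.    -0.001 -0.011]
```

```bash

python3 -m jog '[[[8,0,0,0,0,0,0],[0,0,-10,0,0,0,0],[0,0,-30,0,0,0,0],[0,0,-40,0,0,0,0],[0,0,-20,0,0,0,0]]]' |grep -E 'force:|position'
python3 -m jog '[[[0,0,0,0,0,0.12,0],[0,0,0,0,0,0.12,0],[0,0,0,0,0,0.12,0],[0,0,0,0,0,0.12,0],[0,0,0,0,0,0.12,0]]]' |grep -E 'force:|position'
python3 -m jog '[[[0,0,0,0,0,0.12,0],[0,0,0,0,0,0.12,0],[0,0,0,0,0,0,0]]]' |grep -E 'force:|position'
python3 - <<'E'
from h import *
go(.507,-.332,.25,np.radians(158.5))
p=shot('top','t3.png')
for n in 'lever_tip','tray_in','bar_mid','dish_mid': print(n,[(round(d['conf'],2),np.round(d['xyz'],4)) for d in bot.spot_point(n,p)])
E
```

```text
position: [0.3736, -0.1204, 0.2543]
force: [0.7, -1.5, -3.7]
finger_force: 101.8
position: [0.3731, -0.1207, 0.2521]
force: [-0.3, -1.4, -4.8]
finger_force: 101.7
position: [0.3732, -0.1206, 0.2522]
force: [-0.2, -0.5, -3.0]
finger_force: 101.6
t 24.5 pos [ 0.3732 -0.1206  0.2522] rot [-3.141  0.     2.766] q7 0.82 w 0.0282 ff 101.6 F [-0.2 -0.5 -3. ]
 shift(cur axes) [-202.  -147.5    2.4] shift(final axes) [-201.9 -147.7    2.2] turn [-0.001  0.    -0.001]
lever_tip [(0.56, array([ 0.4953, -0.056 ,  0.0842])), (0.36, array([0.3004, 0.3184, 0.0142]))]
tray_in [(0.83, array([ 0.5089, -0.3323,  0.0034]))]
bar_mid [(0.69, array([ 0.3738, -0.1229,  0.1891]))]
dish_mid [(0.73, array([ 0.3912, -0.1458,  0.0134]))]
```

View pics/t3.png

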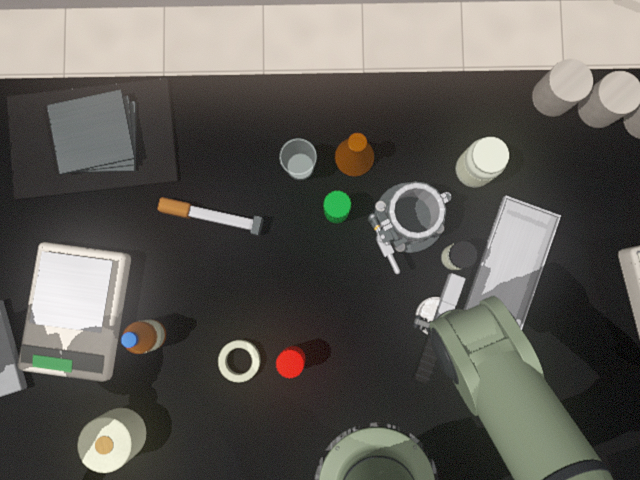

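```bash

python3 -m jog '[[[-34,-25,0,0,0,0,0],[-34,-25,0,0,0,0,0],[-34,-25,0,0,0,0,0],[-34,-25,0,0,0,0,0],[-34,-25,0,0,0,0,0]]]' |grep -E 'force:|position'
python3 -m jog '[[[-30,-22,20,0,0,0,0],[0,0,30,0,0,0,0],[0,0,30,0,0,0,0],[0,0,20,0,0,0,0],[0,0,0,0,0,0,0]]]' |grep -E 'force:|position'
python3 - <<'E'
from h import *
go(.508,-.332,.0874,np.radians(158.5))
E
```

```text
position: [0.4866, -0.3008, 0.2516]
force: [0.1, 0.3, -2.3]
finger_force: 101.7
position: [0.505, -0.33, 0.1497]
force: [-1.0, 0.6, -2.6]
finger_force: 101.4
t 25.8 pos [ 0.505  -0.33    0.1497] rot [ 3.141 -0.004  2.769] q7 1.05 w 0.0277 ff 101.4 F [-1.   0.6 -2.6]
 shift(cur axes) [-3.8 -0.9 62.3] shift(final axes) [-3.6 -0.8 62.3] turn [ 0.001 -0.004  0.002]
```

```bash

python3 -m jog '[[[-3,-1,25,0,0,0,0],[0,0,20,0,0,0,0],[0,0,10,0,0,0,0],[0,0,4,0,0,0,0],[0,0,0,0,0,0,0]]]' |grep -E 'force:|position'
python3 -m jog '[[[0,0,2,0,0,0,0],[0,0,1,0,0,0,0],[0,0,0,0,0,0,0]]]' |grep -E 'force:|position|rot'
```

```text
position: [0.5085, -0.3324, 0.0932]
force: [-0.4, -0.3, -3.0]
finger_force: 101.7
position: [0.5085, -0.3325, 0.0904]
tool_rot: [-3.141, 0.0, 2.768]
force: [0.2, 0.3, -3.5]
finger_force: 101.7
```

```bash

python3 -m jog '[[[0,0,2,0,0,0,0],[0,0,0,0,0,0,0]]]' |grep -E 'force:|position'
python3 -m jog '[[[0,0,1,0,0,0,0],[0,0,0,0,0,0,0]]]' |grep -E 'force:|position'
python3 -m jog '[[[0,0,0.5,0,0,0,0],[0,0,0,0,0,0,0]]]' |grep -E 'force:|position'
```

```text
position: [0.5083, -0.3325, 0.088]
force: [0.3, 0.2, -3.5]
finger_force: 101.7
position: [0.5084, -0.3324, 0.087]
force: [-0.4, 0.7, -4.1]
finger_force: 101.7
position: [0.5084, -0.3324, 0.0865]
force: [-0.9, -0.1, -3.2]
finger_force: 101.7
```

Within 1 mm of the floor, so I'll release it with a partial opening, rise and check.

```bash

python3 -m jog '[[[0,0,0,0,0,0,0.4],[0,0,0,0,0,0,0.7],[0,0,0,0,0,0,0.7],[0,0,0,0,0,0,0.7]]]' |grep -E 'force:|position|width'
python3 -m jog '[[[0,0,-10,0,0,0,0.7],[0,0,-30,0,0,0,0.7],[0,0,-40,0,0,0,0.7],[0,0,-40,0,0,0,0.7],[0,0,-40,0,0,0,0.7]]]' |grep -E 'force:|position'
python3 -m jog '[[[0,45,0,0,0,0,0.7],[0,45,0,0,0,0,0.7],[0,45,0,0,0,0,0.7],[0,45,0,0,0,0,0.7],[0,0,0,0,0,0,0.7]]]' |grep -E 'force:|position'
python3 - <<'E'
from h import *
p=shot('top','t4.png'); q=shot('side','s4.png')
cv2.imwrite('pics/end.png',np.hstack([cv2.resize(w,None,fx=2,fy=2) for w in (p['img'][150:350,370:570],q['img'][60:260,210:410])])[:,:,::-1])
for w in p,q:
  for n in 'lever_tip','tray_in','bar_mid','jar_mid': print(n,[(round(d['conf'],2),np.round(d['xyz'],4)) for d in bot.spot_point(n,w)])
E
```

```text
position: [0.5085, -0.3325, 0.0867]
force: [0.1, 0.1, -0.9]
grip_width: 0.06
finger_force: 0.0
position: [0.5083, -0.3321, 0.2489]
force: [0.2, -0.8, 0.6]
finger_force: 0.0
position: [0.5759, -0.1581, 0.2482]
force: [-0.5, -0.1, 0.2]
finger_force: 0.0
lever_tip [(0.82, array([ 0.4933, -0.0577,  0.0816]))]
tray_in []
bar_mid []
jar_mid [(0.9, array([ 0.5347, -0.1969,  0.0533])), (0.87, array([0.2951, 0.1939, 0.0547])), (0.84, array([0.6479, 0.082 , 0.0541]))]
lever_tip [(0.7, array([ 0.4942, -0.0534,  0.0845]))]
tray_in [(0.82, array([ 0.5057, -0.3326,  0.0032])), (0.68, array([0.7669, 0.1717, 0.0529]))]
bar_mid [(0.7, array([ 0.5086, -0.331 ,  0.0194])), (0.59, array([0.3614, 0.534 , 0.0794]))]
jar_mid [(0.93, array([0.2998, 0.1932, 0.0558])), (0.81, array([ 0.5394, -0.1978,  0.053 ])), (0.79, array([0.654 , 0.0839, 0.0515]))]
```

View pics/end.png

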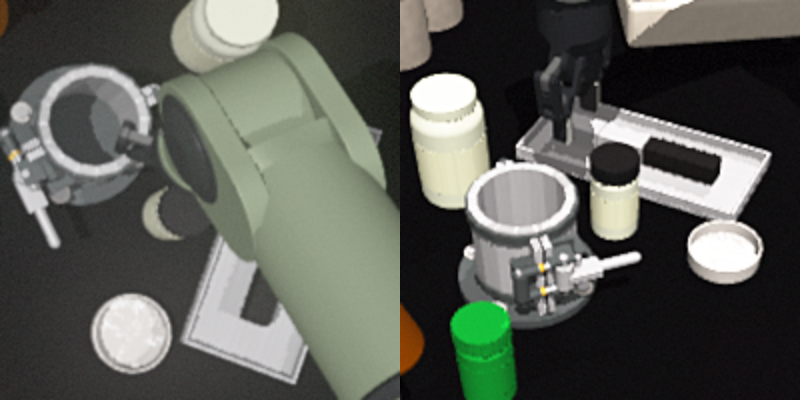

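The bar lies flat in the tray, the jar stands upright beside it and the lever is home. The gripper is clear of everything.

```bash
python3 -c "
from workcell import bot
print(bot.job_done())"
```

```text
the job is handed in; nothing more can be done
None
```

The job is handed in (no verdict came back): in the last pictures the lever is home, the bar lies flat in the tray, and the jar stands upright on the bench at about (0.535, -0.20), clear of the swing.

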